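# Clamp a wooden shoe blank in the finishing jig

### The arm

A 6-joint arm with a two-finger parallel gripper is mounted at the origin on the work surface. World frame = base frame: x ahead of the robot, y to its left, z up, the work surface at z = 0. Lengths are in m, angles in rad, forces in N, time in s.
With the tool pointing down it reaches from about 0.425 to 0.95 m from the base axis. Payload 3.5 kg.
Tool frame: the origin (TCP) lies midway between the tips of the shut fingers; the grasp point (between the pads) lies ctrl.grasp_offset behind it (ctrl.grasp_offset is the distance from the TCP to the grasp point, in m); x points along the fingers, y is the direction in which the jaws open and shut, and the axes are right-handed (so a half turn about x gives the same grasp; the last joint's range is limited). The gripper opens to 85 mm and grips with 20 to 120 N. Pads are 22 mm wide; open, the fingers measure 114 mm over their backs; the gripper's body (76 mm by 85 mm) begins 54 mm behind the grasp point. The pads swing forward as they close: fully open they stand 13 mm farther back than shut.
Start: joints at [1.101, 0.286, 1.577, -0, 1.279, -0.15], TCP at [0.212, 0.641, 0.231] pointing down, gripper open.
Joint ranges: [-2.77, 2.77], [-0.9, 2.22], [0.21, 2.48], [-1.53, 4.67], [0.24, 2.81], [-2.84, 2.84]. Speed limits (rad/s): [2.79, 2.79, 3.14, 3.14, 3.14, 3.14].

### API

Orientations are given as a unit quaternion [x, y, z, w].
In Python, from plant import readout, read_camera, sign_off, ctrl gives the robot as it stands.
- The arm moves only by the tool drive_tool, never from a script. Its argument "steps" is a list of rows, each a list of 5 numbers: the shift along the tool's x, y, z in cm, then the turn about the tool's x in degrees, then the opening, from 0 (shut) to 1 (fully open). A call has 1 to 10 rows; each row shifts and turns the commanded pose from where the row before left it, along the tool's axes as they then stand; what a row does not reach is not made up. A row lasts 1/10 s, in which the tool goes at most 50 mm and 8.59 degrees, less where a joint would pass 70% of its speed; a pose out of reach is approached as far as the arm can. A call is refused whole if a number of a shift passes 5 or a number of a turn 8.59, either way. A call with a gripper value outside its range is refused whole. The fingers move at their own pace and stop on an object; "force" is the grip in N (left out, the last holds). Time passes only in rows, so rows that do not move let the fingers close. It gives the time, the measured TCP pose, the force and the opening at its end, in the units of the state.
- readout.get_state(): the state, without advancing time (a new reading comes with each control period).
- read_camera(name): name is "scene" or "top" or "wrist"; returns a dict with "frame" (384x512x3 uint8, red, green, blue), "vertical_fov" (degrees; the focal length in pixels is half the picture's height over the tangent of half this angle, whatever the lens; pixels are square), "cx", "cy" (the principal point, pixels), "k1" (the pictures are not rectified: a ray, as slopes to the right and down, at radius r is drawn at 1 + k1 r^2 times it, then the intrinsics apply), "eye" and "orientation" of the camera in the world. Camera axes: x right, y up, looking along -z (the intrinsics and any distortion apply to the point x, -y, -z); pixel columns grow to the right and rows downward; lengths in m; the calibration is good to about 2 mm. A picture is of the moment at which its call begins. There is no depth.
- sign_off(): hands the job in, once; it reports no verdict.
The state is a dict: "time": time; "qpos": joint angles; "dq": joint speeds; "joint_efforts": joint torques, N m; "eef_pos": TCP position; "tcp_rot": TCP orientation; "contact_force": force on the tool from outside, world axes, zero at the start; "wrist_torque": the same for the moment, N m; "opening": opening from 0.0 (shut) to 1.0 (fully open).
Only numpy, scipy, OpenCV 4.12 (cv2) and the standard library are available. Lean on these libraries where they do the work, as an engineer would, in place of code of your own. Each camera call takes 0.05 s, during which the arm holds its last target. There are 200 camera calls.

### The job

Get the wooden shoe in the jig ready for finishing: hold the ribbed thumb plate of the sliding tail stop down and, with it held down, slide the tail stop along its rail until it has pushed the shoe fully home against the fixed heel stop; then let the plate spring up. After that press the sprung clamp arm down by its wooden handle until the catch snaps over its pin and holds it, with its pad on the shoe, and let go. Leave the tin and the cork block on the jig and the other shoe on the bench where they are.

Things in the scene. Friction and masses are not known exactly. Their poses are not given: they have to be found in the camera images.
- jig: Grey jig fixed on the bench: a slab 24 mm thick covering x -85 to +110, y -300 to +210 mm. Origin on the bench under the middle of the shoe's home place; z up; y runs along the rail from the tail stop (-y end) to the heel stop (+y end); -x is the clamp handle's side, near the robot. Two lips 12 mm high, inner faces at x = +-43 mm, guide the shoe.
- heel_face (a point): Middle of the fixed heel stop's face, at jig (0, 100, 50) mm; the face looks to jig -y. The stop is a dark wooden block 70 mm wide across the rail, 20 mm thick, its top 79 mm above the bench.
- clamp_hinge (a point): Hinge of the clamp arm, at jig (85, -15, 120) mm; its line runs along jig y. The arm, an 18 x 10 mm steel bar, swings in the upright plane jig y = -15 mm, across the shoe, handle towards jig -x.
- catch_nose (a point): Tip of the hook nose of the sprung steel catch (pawl), at jig (-61, 7, 124) mm when closed. The catch, 16 mm wide, stands beside the arm, from jig x = -88 to -48 mm and up to 150 mm above the bench, its nose towards +x, and swings back to -x when forced by the pin on the arm's side; keep fingers off it.
- clog: The loose wooden shoe to clamp: plain pale wood, 200 mm long, 76 mm wide, 72 mm high, about 0.2 to 0.35 kg, open at the heel half, lying on the slab, toe towards the tail stop. Origin at the centre of its underside; y points from toe (-100 mm) to heel (+100 mm). Home = origin at jig y = 0, heel against the heel stop; it starts 12 to 45 mm short. It slides when pushed at the toe.
- tailstop (a joint): Travel of the sliding tail stop along jig +y, m (0 to 0.135). Its upright plate (dark wood, 60 mm wide, top 81 mm above the bench) has its face at jig y = -0.215 + value: 0.115 with the shoe home. Starts 0 to 0.04. A brake locks it unless the thumb plate is held at least 2 mm down; then it slides with about 1 N, plus up to 4 N for the shoe.
- thumb_top (a point): Centre of the top of the ribbed metal thumb plate, part of the tail stop, at jig x = 0, 39 mm behind (jig -y of) its face; 50 mm across the rail, 46 mm along it, 50 mm above the bench when up. The upright plate's back is 25 mm ahead (jig +y) of this point and stands 31 mm above it. A finger pressing here carries the stop along by friction or by pushing on that back.
- release (a joint): How far the thumb plate is pressed down, m: 0 up (brake on), 0.007 fully down. About 7 N to start, 10 N fully down; it springs up when let go.
- clamp_grip (a point): Middle of the top of the clamp arm's wooden handle, where to press; 64 mm long along the arm, 34 mm wide. 215 mm from the hinge along the arm and 9 mm above the arm's middle line. Raised: 231 mm above the bench; latched (level): 129 mm. Pressed down, it moves on an arc about the hinge, also going 31 mm towards jig -x.
- clamp (a joint): Clamp arm angle, rad: 0 raised (0.5 above level, where a spring holds it), about 0.497 latched (level), 0.535 hard stop. The catch snaps over the pin at about 0.505: press to 0.515 or to the stop (handle 4 to 8 mm below latched height), then let it rise. Takes 4 N at first, 12 N at the end, a bump from 0.39 on. Let go earlier, it springs up.
- pawl (a joint): Angle of the sprung catch, rad: 0 closed, up to about 0.12 while the pin forces it aside.
- pad: Sprung round rubber pad, 32 mm across, under the arm 85 mm from its hinge; on the shoe's instep when the arm is latched, pressing with about 5 N. Origin at the centre of its lower face.
- wax_tin: Bystander: small round tin, 48 mm across, 32 mm high, on the jig behind the heel stop. Origin at the centre of its underside.
- sanding_block: Bystander: cork block 34 x 60 x 24 mm on the jig beside the rail. Origin at the centre of its underside.
- done_clog: Bystander: another wooden shoe, darker, 200 mm long, on the bench at the robot's right. Origin at the centre of its underside.
Things that resemble listed ones, but are neither listed nor needed, are in the scene too. What is shaped like the clog but blue or turquoise is not meant.

How it is judged:
On the way, in this order (a step that is already met when the one before it is completed fails the run):
1. with the thumb plate held down, the tail stop has pushed the shoe home against the heel stop (value of joint release above 0.002 m and value of joint tailstop above 0.111 m and y of clog in the frame of jig above -0.004 m), for 0.1 s.
2. then the clamp arm is down with the catch closed over its pin and the pad on the shoe (value of joint release below 0.0015 m and value of joint clamp above 0.48 rad and value of joint pawl below 0.03 rad and contact force between pad and clog above 1.5 N), for 0.2 s.
At the end, for the whole second after the job is handed in: The shoe lies home between the two stops (within 4 mm of the heel stop, the tail stop within 4 mm of its closed place), the thumb plate is up, the clamp arm is down and held by the closed catch with its pad pressing on the shoe (over 1.5 N), and the shoe is at rest (all of step 2 and value of joint tailstop between 0.111 and 0.119 m and y of clog in the frame of jig between -0.004 and 0.004 m and linear speed of clog below 0.02 m/s); the robot touches nothing.
It fails at once if the tin, the cork block or the other shoe is moved by more than 30 mm (distance of any of wax_tin, sanding_block, done_clog from where it was at the start of the episode above 0.03 m).
It also fails if it takes over 58 s, if anything falls off the work surface, if the arm or the gripper's body presses on something with over 40 N, if the wrist force passes 120 N, or if a joint passes its speed limit or range.

## Working session

There is one attempt and no reset: what is moved stays moved. The work goes in short steps, Python scripts to look and compute and a tool call to move; the robot and the scene stay as the last step left them, time stands still between calls to the robot, and variables do not carry over. Pictures are saved under pics/ and viewed, about 8 in all and at most 12, crops included, and the job is handed in when it is done.

Besides the shell and the picture viewer there is one more tool, called as a command line: name --pt "numbers of a row" for each row, then --argument value for the rest. drive_tool: Moves the arm, as the interface text tells. Its arguments: {"type":"object","properties":{"steps":{"type":"array","items":{"type":"array","items":{"type":"number"}}},"force":{"type":"number"}},"required":["steps"]}

```bash
mkdir -p pics; ls
python3 - <<'E'
from plant import readout, read_camera, ctrl
import cv2,pickle
print(readout.get_state()); print(ctrl.grasp_offset)
d={n:read_camera(n) for n in("scene","top")}
pickle.dump(d,open('d0.pkl','wb'))
for n in d:
    c=d[n]; print(n,{k:v for k,v in c.items() if k!='frame'})
    cv2.imwrite(f'pics/{n}0.png',cv2.resize(c['frame'][:,:,::-1],(800,600),interpolation=cv2.INTER_CUBIC))
E
```

```text
pics
{'time': 0.0, 'qpos': array([ 1.10099103e+00,  2.87205659e-01,  1.57819216e+00,  1.68132732e-05,
        1.27860709e+00, -1.49982682e-01]), 'dq': array([-0.00077601, -0.00119074,  0.00091591,  0.00112436,  0.00037743,
        0.00110936]), 'joint_efforts': array([-1.39627227e-04, -4.05987096e+01, -2.92625356e+01, -6.29195529e-05,
        5.82048131e-03, -8.69891380e-06]), 'eef_pos': array([0.21187125, 0.64018613, 0.22991231]), 'tcp_rot': array([ 0.11178419,  0.69834982, -0.11340519,  0.69781881]), 'contact_force': array([ 1.051279  ,  0.08245611, -0.23860435]), 'wrist_torque': array([-0.00905013, -0.00478957, -0.04167572]), 'opening': 0.9991058262962031}
0.0187
scene {'vertical_fov': 51.038062502417404, 'cx': 260.6192870390492, 'cy': 195.31447207526185, 'k1': 0.007671852521013225, 'eye': array([ 1.29586117, -0.41713767,  0.87645097]), 'orientation': array([0.34763317, 0.23617017, 0.50282634, 0.75534131])}
top {'vertical_fov': 57.434455677211794, 'cx': 251.4530768729077, 'cy': 191.41074668272782, 'k1': -0.10927466887485447, 'eye': array([ 0.27781886, -0.08264496,  1.17863934]), 'orientation': array([ 0.06993982, -0.06052759, -0.70331451,  0.70483582])}
```

View pics/top0.png

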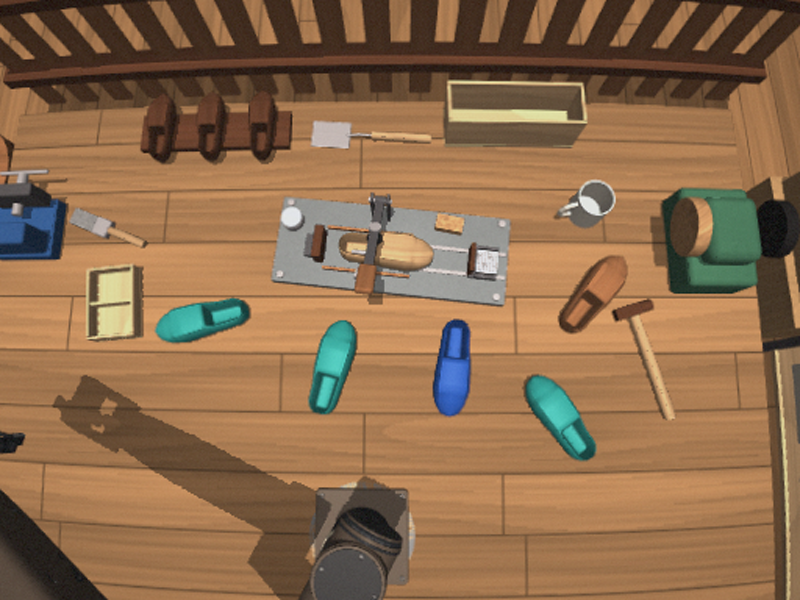

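View pics/scene0.png

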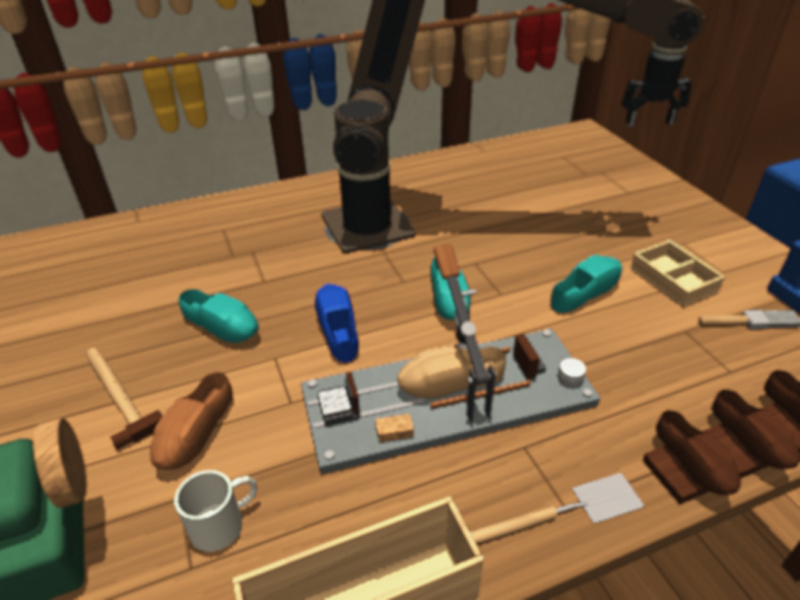

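The top view shows the jig with its heel end left (+y) and its tail end right. Slab corners are at about (286,197), (510,219), (504,305) and (273,281), the thumb plate at (488,262), and the handle at (367,278). The scene view shows the thumb plate at (336,402) and the raised handle at (446,260). The pixel coordinates are for the 800x600 copies.

```bash
cat > h.py <<'E'
import numpy as np, pickle
from scipy.spatial.transform import Rotation as R
from scipy.optimize import least_squares
def proj(c,P):
    q=R.from_quat(c['orientation']).inv().apply(np.atleast_2d(P)-c['eye'])
    s=np.c_[q[:,0]/-q[:,2],-q[:,1]/-q[:,2]]
    f=192/np.tan(np.radians(c['vertical_fov'])/2)
    return s*(1+c['k1']*(s**2).sum(1,keepdims=True))*f+[c['cx'],c['cy']]
def tri(obs):
    r=least_squares(lambda P:np.concatenate([(proj(c,P)[0]-u) for c,u in obs]),[.6,0,.05])
    return r.x,np.abs(r.fun).max()
def J(p,P): # jig -> world, mm in
    P=np.atleast_2d(P)/1000.; return R.from_euler('z',p[2]).apply(P)+[p[0],p[1],0]
def toJ(p,W): return R.from_euler('z',-p[2]).apply(np.atleast_2d(W)-[p[0],p[1],0])*1000
E
python3 - <<'E'
from h import *
d=pickle.load(open('d0.pkl','rb')); t,s=d['top'],d['scene']; k=.64
K=[[110,210,24],[110,-300,24],[-85,-300,24],[-85,210,24]]
T=np.array([[286,197],[510,219],[504,303],[273,281]])*k
S=np.array([[597,397],[322,462],[303,378],[548,332]])*k
f=lambda p:np.concatenate([(proj(t,J(p,K))-T).ravel(),(proj(s,J(p,K))-S).ravel()])
r=least_squares(f,[.6,0,0]); p=r.x; print('jig',p,'res px',r.fun.round(1)); np.save('jig.npy',p)
for n,a,b in[('thumb',(488,262),(336,402)),('handle',(367,278),(446,260)),('heeltop',(318,243),(528,352)),('toe',(433,255),(400,374))]:
    P,e=tri([(t,np.array(a)*k),(s,np.array(b)*k)]); print(n,P.round(3),'res',e.round(1),'jig',toJ(p,P).round(0))
for n,j in[('hinge',(85,-15,120)),('grip up',(-108,-15,231)),('heel',(0,100,79))]:print(n,J(p,j).round(3),proj(t,J(p,j))/k,proj(s,J(p,j))/k)
E
```

```text
jig [ 0.59861267 -0.01511071 -0.10819316] res px [-2.1 -1.  -0.2 -0.3 -0.3  1.  -2.4 -1.   1.5 -0.6 -3.5  1.7 -3.1  0.9
  1.5 -4. ]
thumb [ 0.574 -0.264  0.041] res 2.1 jig [[   2. -250.   41.]]
handle [ 0.496 -0.02   0.224] res 1.1 jig [[-102.  -16.  224.]]
heeltop [0.611 0.098 0.057] res 1.4 jig [[  0. 114.  57.]]
toe [ 0.581 -0.145  0.069] res 1.7 jig [[  -3. -132.   69.]]
hinge [[ 0.681 -0.039  0.12 ]] [[379.07221759 200.10001051]] [[479.94939903 375.61758579]]
grip up [[ 0.49  -0.018  0.231]] [[364.04527366 279.83545916]] [[443.96713936 254.67991285]]
heel [[0.609 0.084 0.079]] [[320.6305581 239.8875023]] [[520.43504908 345.14446118]]
```

```bash
cat >> h.py <<'E'
def plan(s,W):
    "tool-axis shift (cm) to world point W, axes, and turn (deg) about tool x to bring tool y along +-jig x"
    r=R.from_quat(s['tcp_rot']); M=r.as_matrix(); p=np.load('jig.npy')
    d=M.T@np.array([np.cos(p[2]),np.sin(p[2]),0])
    a=np.degrees(np.arctan2(d[2],d[1])); a=(a+90)%180-90
    return (r.inv().apply(np.array(W)-s['eef_pos'])*100).round(2), a.round(1), M.round(3)
E
python3 - <<'E'
from h import *
from plant import readout
s=readout.get_state(); p=np.load('jig.npy')
for W in ([.6,.1,.38],J(p,(0,-246,150))[0]):
    print(W,*plan(s,W))
E
```

```text
[0.6, 0.1, 0.38] [-14.93 -39.12  53.82] 77.9 [[-0.001  0.314  0.949]
 [-0.002  0.949 -0.314]
 [-1.    -0.002 -0.   ]]
[ 0.57204905 -0.25967231  0.15      ] [  8.14 -74.09  62.48] 77.9 [[-0.001  0.314  0.949]
 [-0.002  0.949 -0.314]
 [-1.    -0.002 -0.   ]]
```

drive_tool --pt "-5 0 0 0 0.5" --pt "-5 0 0 0 0" --pt "-5 0 0 0 0" --pt "0 -2.8 3.8 0 0" --pt "0 -2.8 3.8 0 0" --pt "0 -2.8 3.8 0 0" --pt "0 -2.8 3.8 0 0" --pt "0 -2.8 3.8 0 0" --pt "0 -2.8 3.8 0 0" --pt "0 -2.8 3.8 0 0"

```text
time: 1.1
eef_pos: [0.4036, 0.3693, 0.3808]
tcp_rot: [0.112, 0.698, -0.113, 0.698]
contact_force: [0.3, 0.2, 0.4]
opening: -0.0
```

drive_tool --pt "0 -2.8 3.8 0 0" --pt "0 -2.8 3.8 0 0" --pt "0 -2.8 3.8 0 0" --pt "0 -2.8 3.8 0 0" --pt "0 -2.8 3.8 0 0" --pt "0 -2.8 3.8 0 0" --pt "0 -2.8 3.8 0 0" --pt "0 0 0 -6 0" --pt "0 0 0 -6.1 0" --pt "0 0 0 0 0"

```text
time: 2.1
eef_pos: [0.594, 0.1008, 0.3804]
tcp_rot: [0.039, 0.707, -0.039, 0.705]
contact_force: [-0.7, -0.0, 0.6]
opening: 0.003
```

Run:
```python
from h import *
from plant import readout
s=readout.get_state(); p=np.load('jig.npy')
print(s['qpos'])
W=J(p,(0,-246,240))[0]
print(W,*plan(s,W))
```

```text
[-1.84115079e-04  5.40666623e-02  1.57331972e+00  2.15136525e-05
  1.51579588e+00 -1.46116195e+00]
[ 0.57204905 -0.25967231  0.24      ] [ 14.04 -36.07   1.79] 89.9 [[-0.002  0.11   0.994]
 [ 0.     0.994 -0.11 ]
 [-1.    -0.    -0.002]]
```

drive_tool --pt "0 -4.5 0.2 0 0" --pt "0 -4.5 0.2 0 0" --pt "0 -4.5 0.2 0 0" --pt "0 -4.5 0.2 0 0" --pt "0 -4.5 0.2 0 0" --pt "2 -4.5 0.2 0 0" --pt "2 -4.5 0.2 0 0" --pt "2 -4.5 0.4 0 0" --pt "4 0 0 0 0" --pt "4 0 0 0 0"

```text
time: 3.1
eef_pos: [0.5727, -0.2599, 0.2405]
tcp_rot: [0.04, 0.705, -0.04, 0.706]
contact_force: [-0.5, -0.6, -0.1]
opening: -0.002
```

Run:
```python
from plant import readout, read_camera
import cv2,pickle
d={n:read_camera(n) for n in("scene","top","wrist")}
pickle.dump(d,open('d1.pkl','wb'))
print({k:v for k,v in d['wrist'].items() if k!='frame'}, readout.get_state()['eef_pos'])
cv2.imwrite('pics/w1.png',cv2.resize(d['wrist']['frame'][:,:,::-1],(800,600),interpolation=cv2.INTER_CUBIC))
```

```text
{'vertical_fov': 71.15999154704473, 'cx': 252.85383489745166, 'cy': 193.08249384197262, 'k1': -0.04245649562547965, 'eye': array([ 0.50101093, -0.24852495,  0.37633813]), 'orientation': array([-0.09789829, -0.0920378 ,  0.66041729,  0.7387787 ])} [ 0.57111052 -0.25706723  0.23754513]
```

View pics/w1.png

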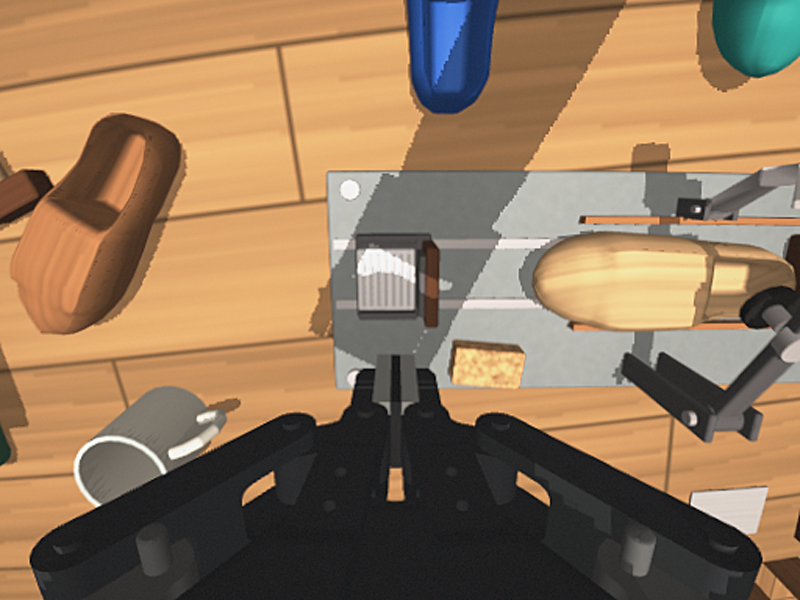

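Run:
```python
from h import *
d=pickle.load(open('d0.pkl','rb')); t,s=d['top'],d['scene']; w=pickle.load(open('d1.pkl','rb'))['wrist']; k=.64
K=[[110,210,24],[110,-300,24],[-85,-300,24],[-85,210,24]]
T=np.array([[286,197],[510,219],[504,303],[273,281]])*k
S=np.array([[597,397],[322,462],[303,378],[548,332]])*k
Wk=np.array([[338,388],[329,171]])*k
f=lambda p:np.concatenate([(proj(t,J(p,K))-T).ravel(),(proj(s,J(p,K))-S).ravel(),(proj(w,J(p,K[1:3]))-Wk).ravel()])
r=least_squares(f,[.6,0,0],loss='soft_l1'); p=r.x; print('jig',p,f(p).round(1)); np.save('jig.npy',p)
P,e=tri([(t,np.array([488,262])*k),(s,np.array([336,402])*k),(w,np.array([387,281])*k)]);print(P,e,toJ(p,P))
P,e=tri([(t,np.array([488,262])*k),(w,np.array([387,281])*k)]);print(P,e,toJ(p,P))
# wrist ray at z=.05
g=least_squares(lambda q:proj(w,[q[0],q[1],.05])[0]-np.array([387,281])*k,[.57,-.26]).x
print('thumb z=.05',g,toJ(p,[*g,.05]))
g2=least_squares(lambda q:proj(w,[q[0],q[1],.081])[0]-np.array([432,283])*k,[.57,-.26]).x
print('upright top',g2,toJ(p,[*g2,.081]))
print('tip', proj(w,[.5711,-.2571,.2375])/k)
g3=least_squares(lambda q:proj(w,[q[0],q[1],.055])[0]-np.array([533,280])*k,[.57,-.26]).x
print('toe',toJ(p,[*g3,.055]))
```

```text
jig [ 0.59776011 -0.01004807 -0.10414435] [-3.7 -0.5 -1.7 -0.4 -1.7  1.  -3.8 -0.5  2.8 -1.6 -1.4  1.1 -1.6  0.5
  2.5 -4.7 -0.7  1.  -1.6 -1. ]
[ 0.57471208 -0.26189626  0.04155086] 2.6329267425509784 [[   3.25802833 -252.87963557   41.5508598 ]]
[ 0.56108886 -0.25907484  0.10185145] 1.6148782394605803 [[ -10.58468354 -251.48971473  101.85144894]]
thumb z=.05 [ 0.57311391 -0.2608447 ] [[   1.55920097 -251.99991653   50.        ]]
upright top [ 0.57137799 -0.22754276] [[  -3.62925702 -219.05886481   81.        ]]
tip [[390.45625195 386.99281039]]
toe [[   0.51607531 -136.72945353   55.        ]]
```

Thumb-plate centre measures about (0.573, -0.261) m at its listed 50 mm height, so the TCP is already above it. The upright-plate check agrees: its top is at jig y -219 against about -219.5 expected. Descending now.

drive_tool --pt "4 0 0.2 0 0" --pt "4 0 0 0 0" --pt "4 0 0 0 0" --pt "3.5 0 0 0 0" --pt "1.5 0 0 0 0" --pt "0.5 0 0 0 0" --pt "0.3 0 0 0 0" --pt "0 0 0 0 0"

```text
time: 4.05
eef_pos: [0.5764, -0.2595, 0.0658]
tcp_rot: [0.038, 0.705, -0.039, 0.707]
contact_force: [0.3, 1.1, -0.3]
opening: -0.001
```

drive_tool --pt "1 0 0 0 0" --pt "0.5 0 0 0 0" --pt "0.5 0 0 0 0" --pt "0.3 0 0 0 0" --pt "0 0 0 0 0"

```text
time: 4.55
eef_pos: [0.5755, -0.2596, 0.043]
tcp_rot: [0.038, 0.706, -0.039, 0.706]
contact_force: [-3.6, 0.8, 10.7]
opening: -0.0
```

drive_tool --pt "0.2 0 0 0 0" --pt "0.2 0 0 0 0" --pt "0 0 0 0 0"

```text
time: 4.85
eef_pos: [0.5755, -0.2608, 0.0428]
tcp_rot: [0.037, 0.707, -0.039, 0.706]
contact_force: [-12.2, 1.9, 26.8]
opening: -0.001
```

drive_tool --pt "-0.1 0.3 0 0 0" --pt "0 0.7 0 0 0" --pt "0 0.8 0 0 0" --pt "0 0.8 0 0 0" --pt "0 0.8 0 0 0" --pt "0 0.8 0 0 0" --pt "0 0.8 0 0 0" --pt "0 0.8 0 0 0" --pt "0 0 0 0 0"

```text
time: 5.75
eef_pos: [0.5819, -0.2018, 0.0429]
tcp_rot: [0.037, 0.706, -0.039, 0.706]
contact_force: [-11.4, 2.1, 23.4]
opening: -0.001
```

Run:
```python
from plant import readout, read_camera
from h import *
import cv2
d={n:read_camera(n) for n in("scene","wrist")}
pickle.dump(d,open('d2.pkl','wb'))
s=readout.get_state();print(s['eef_pos'],s['contact_force'],toJ(np.load('jig.npy'),s['eef_pos']))
a=d['wrist']['frame'][:,:,::-1]; b=d['scene']['frame'][180:320,170:400,::-1]
cv2.imwrite('pics/w2.png',np.hstack([cv2.resize(a,(400,300)),cv2.resize(b,(400,300))]))
```

```text
[ 0.58179676 -0.2020578   0.04284024] [-9.93513919  2.12306393 23.32471214] [[   4.08374124 -192.62888647   42.84023969]]
```

View pics/w2.png

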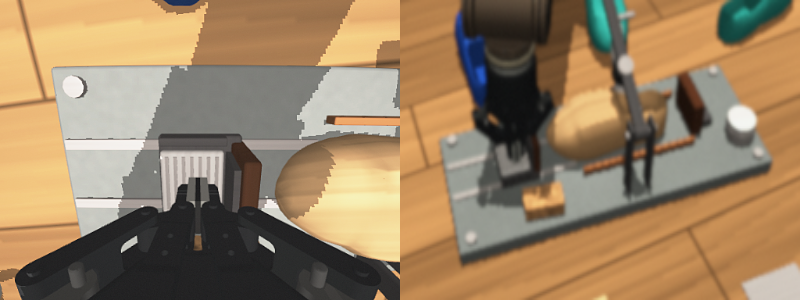

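The wrist view shows the tail stop carried along by the fingers. Thumb plate is at about (195,180), the upright at (245,180), and the shoe's toe a little ahead at (278,195). Continuing the push.

drive_tool --pt "0 0.5 -0.2 0 0" --pt "0 0.8 0 0 0" --pt "0 0.7 0 0 0" --pt "0 0.7 0 0 0" --pt "0 0.7 0 0 0" --pt "0 0.6 0 0 0" --pt "0 0.5 0 0 0" --pt "0 0.3 0 0 0" --pt "0 0.2 0 0 0" --pt "0 0 0 0 0"

```text
time: 6.85
eef_pos: [0.587, -0.1533, 0.0429]
tcp_rot: [0.037, 0.705, -0.04, 0.708]
contact_force: [-6.9, -0.5, 19.3]
opening: 0.002
```

drive_tool --pt "0 0.2 0 0 0" --pt "0 0.2 0 0 0" --pt "0 0.2 0 0 0" --pt "0 0.2 0 0 0" --pt "0 0 0 0 0"

```text
time: 7.35
eef_pos: [0.5877, -0.1471, 0.0429]
tcp_rot: [0.035, 0.705, -0.04, 0.708]
contact_force: [-6.7, -6.1, 18.7]
opening: -0.0
```

drive_tool --pt "0 0.2 0 0 0" --pt "0 0.2 0 0 0" --pt "0 0.2 0 0 0" --pt "0 0 0 0 0" --pt "0 0 0 0 0"

```text
time: 7.85
eef_pos: [0.5901, -0.1418, 0.0429]
tcp_rot: [0.035, 0.703, -0.041, 0.709]
contact_force: [-3.3, -7.1, 14.7]
opening: -0.001
```

Run:
```python
from plant import readout, read_camera
from h import *
import cv2
d={n:read_camera(n) for n in("scene","wrist","top")}
pickle.dump(d,open('d3.pkl','wb'))
s=readout.get_state();print(s['eef_pos'],s['contact_force'],toJ(np.load('jig.npy'),s['eef_pos']))
a=d['wrist']['frame'][60:360,110:,::-1]; b=d['scene']['frame'][180:320,180:400,::-1]
cv2.imwrite('pics/w3.png',np.hstack([cv2.resize(a,(400,300)),cv2.resize(b,(400,300))]))
p=np.load('jig.npy'); K=[(0,y,81) for y in(-100,-114)]+[(0,100,79)]
print(proj(d['wrist'],J(p,K)), proj(d['scene'],J(p,K)))
```

```text
[ 0.59007861 -0.14181941  0.0429307 ] [-1.7194294  -7.55481108 13.6170949 ] [[   6.05856991 -131.85593347   42.93069868]]
[[321.62185747 268.64038821]
 [289.94968188 268.73296857]
 [690.51742199 255.13958829]] [[267.43865423 234.35562451]
 [262.55180763 235.43036209]
 [334.41570867 220.12575208]]
```

View pics/w3.png

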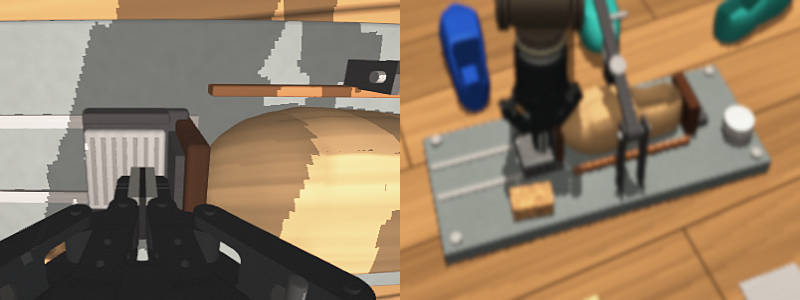

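The wrist crop shows the upright touching the toe, with its face edge at about pixel column 320; the predicted home position is 321.6. The scene crop shows the heel at the heel stop. I'll push slightly further to make certain.

drive_tool --pt "0.1 0.2 0 0 0" --pt "0 0.2 0 0 0" --pt "0 0.2 0 0 0" --pt "0 0 0 0 0" --pt "0 0 0 0 0"

```text
time: 8.5
eef_pos: [0.5915, -0.1378, 0.0429]
tcp_rot: [0.034, 0.702, -0.042, 0.71]
contact_force: [-3.2, -12.5, 16.1]
opening: -0.001
```

Side force is 12 N, well above the 5 N needed to slide the stop, so the shoe is hard against the heel stop. Lifting straight up now.

drive_tool --pt "-0.4 0 0 0 0" --pt "-0.6 0 0 0 0" --pt "-1 0 0 0 0" --pt "-4 0 0 0 0" --pt "-5 0 0 0 0" --pt "-5 0 0 0 0" --pt "-5 0 0 0 0" --pt "-5 0 0 0 0" --pt "-3 0 0 0 0" --pt "0 0 0 0 0"

```text
time: 9.5
eef_pos: [0.5888, -0.132, 0.3337]
tcp_rot: [0.037, 0.702, -0.04, 0.71]
contact_force: [-0.1, -0.7, -0.2]
opening: -0.0
```

Run:
```python
from plant import readout, read_camera
from h import *
import cv2
d={n:read_camera(n) for n in("scene","wrist","top")}
pickle.dump(d,open('d4.pkl','wb'))
s=readout.get_state();p=np.load('jig.npy');print(s['eef_pos'],s['contact_force'],toJ(p,s['eef_pos']))
cv2.imwrite('pics/w4.png',cv2.resize(d['wrist']['frame'][:,:,::-1],(800,600)))
K=[(-99.4,-15,231),(0,-100,81),(0,100,79)]
for n in d: print(n,(proj(d[n],J(p,K))/.64).round(0).tolist())
W=J(p,(-104,-17,290))[0]; print(W,*plan(s,W))
```

```text
[ 0.58616795 -0.13102235  0.32481071] [-0.00078773  0.56046277  0.04832362] [[   1.04667129 -121.52390922  324.81070841]]
scene [[448.0, 257.0], [418.0, 366.0], [523.0, 344.0]]
wrist [[591.0, 119.0], [418.0, 254.0], [627.0, 253.0]]
top [[362.0, 276.0], [413.0, 250.0], [318.0, 240.0]]
[ 0.49255634 -0.01614451  0.29      ] [  3.51  10.4  -10.55] 89.7 [[-0.002  0.109  0.994]
 [ 0.001  0.994 -0.109]
 [-1.     0.001 -0.002]]
```

View pics/w4.png

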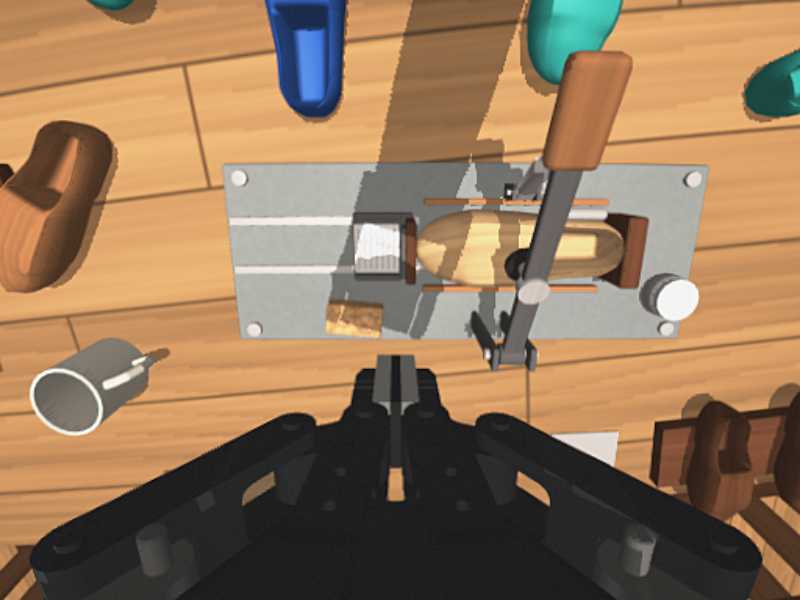

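The wrist view shows the upright face at (416,250), predicted 418, and the shoe spanning between the stops. The tin is at (670,298) and the cork block at (355,318), both undisturbed. The handle middle is at about (591,113), predicted (591,119). Moving above the handle.

drive_tool --pt "0 2 -2 0 0" --pt "0 3 -3 0 0" --pt "0 3 -3 0 0" --pt "0 2.4 -2.6 0 0" --pt "3 0 0 0 0" --pt "1 0 0 0 0" --pt "0 0 0 0 0" --pt "0 0 0 0 0"

```text
time: 10.45
eef_pos: [0.4927, -0.0167, 0.2855]
tcp_rot: [0.039, 0.707, -0.039, 0.705]
contact_force: [0.1, 1.2, -0.4]
opening: 0.001
```

Run:
```python
from plant import readout, read_camera
from h import *
import cv2
d={n:read_camera(n) for n in("scene","wrist","top")}
pickle.dump(d,open('d5.pkl','wb'))
s=readout.get_state();p=np.load('jig.npy');print(s['eef_pos'],s['contact_force'],toJ(p,s['eef_pos']))
a=d['wrist']['frame'][:,:,::-1]; b=d['scene']['frame'][80:260,200:420,::-1]
cv2.imwrite('pics/w5.png',np.hstack([cv2.resize(a,(400,300)),cv2.resize(b,(400,327))[:300]]))
print(proj(d['wrist'],J(p,[(-99.4,-15,231),toJ(p,s['eef_pos'])[0]]))*.78)
# refit with 4 corners of the previous wrist view as check
w=pickle.load(open('d4.pkl','rb'))['wrist']
K=[[-85,-300,24],[-85,210,24],[110,210,24],[110,-300,24]]; U=np.array([[222,164],[709,166],[677,338],[240,338]])*.64
r=least_squares(lambda q:(proj(w,J(q,K))-U).ravel(),p); print(r.x,r.fun.round(1)); print(toJ(r.x,s['eef_pos']))
```

```text
[ 0.49337651 -0.01689936  0.28719363] [ 0.30365241 -0.6363401   0.23000221] [[-103.10579903  -17.6654978   287.19362713]]
[[198.74579269 167.06337972]
 [195.67473482 189.1083446 ]]
[ 0.59846714 -0.01135807 -0.10846175] [-1.5 -0.9  1.7 -0.6  0.6  1.2 -0.6  1.4]
[[-103.87324727  -16.88470714  287.19362713]]
```

View pics/w5.png

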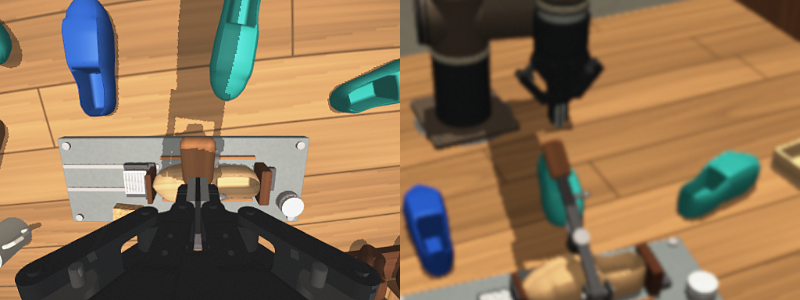

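The tip is centred over the handle (handle columns 181–214 and tip about 197 in the left crop). The refit jig pose agrees within 2 mm. Lowering to contact, then following the arc.

drive_tool --pt "2 0 0 0 0" --pt "1.5 0 0 0 0" --pt "1 0 0 0 0" --pt "0.5 0 0 0 0" --pt "0.5 0 0 0 0" --pt "0 0 0 0 0"

```text
time: 11.2
eef_pos: [0.493, -0.0165, 0.2316]
tcp_rot: [0.038, 0.706, -0.038, 0.706]
contact_force: [-0.0, -0.7, 2.4]
opening: 0.001
```

drive_tool --pt "1 0 -0.5 0 0" --pt "1 0 -0.5 0 0" --pt "1 0 -0.4 0 0" --pt "1 0 -0.4 0 0" --pt "1 0 -0.3 0 0" --pt "1 0 -0.3 0 0" --pt "0 0 0 0 0"

```text
time: 11.9
eef_pos: [0.468, -0.0136, 0.1699]
tcp_rot: [0.039, 0.707, -0.038, 0.705]
contact_force: [2.8, 0.4, 4.8]
opening: 0.001
```

drive_tool --pt "1 0 -0.2 0 0" --pt "1 0 -0.2 0 0" --pt "1 0 -0.1 0 0" --pt "0.7 0 -0.1 0 0" --pt "0.5 0 0 0 0" --pt "0.3 0 0 0 0" --pt "0 0 0 0 0"

```text
time: 12.6
eef_pos: [0.4627, -0.013, 0.1274]
tcp_rot: [0.038, 0.707, -0.038, 0.706]
contact_force: [-1.2, -0.6, 10.0]
opening: 0.001
```

drive_tool --pt "0.3 0 0 0 0" --pt "0.2 0 0 0 0" --pt "0.2 0 0 0 0" --pt "0.2 0 0 0 0" --pt "0 0 0 0 0"

```text
time: 13.1
eef_pos: [0.4627, -0.013, 0.1208]
tcp_rot: [0.038, 0.707, -0.038, 0.705]
contact_force: [-6.3, 1.4, 20.8]
opening: 0.002
```

drive_tool --pt "-0.4 0 0 0 0" --pt "-0.3 0 0 0 0" --pt "-0.3 0 0 0 0" --pt "-0.5 0 0 0 0" --pt "0 0 0 0 0"

```text
time: 13.6
eef_pos: [0.4615, -0.0126, 0.1318]
tcp_rot: [0.039, 0.707, -0.038, 0.705]
contact_force: [0.6, 0.1, 0.2]
opening: -0.001
```

drive_tool --pt "-1 0 0 0 0" --pt "-3 0 0 0 0" --pt "-5 0 0 0 0" --pt "-5 0 0 0 0" --pt "-4 0 0 0 0" --pt "0 0 0 0 0" --pt "0 0 0 0 0"

```text
time: 14.3
eef_pos: [0.4626, -0.013, 0.3129]
tcp_rot: [0.038, 0.706, -0.038, 0.706]
contact_force: [0.4, -0.3, 0.1]
opening: 0.003
```

Run:
```python
from plant import readout, read_camera
from h import *
import cv2
d={n:read_camera(n) for n in("scene","wrist")}
pickle.dump(d,open('d6.pkl','wb'))
s=readout.get_state();print(s['time'],s['eef_pos'],s['contact_force'])
a=d['wrist']['frame'][120:330,50:430,::-1]; b=d['scene']['frame'][140:310,180:400,::-1]
cv2.imwrite('pics/w6.png',np.hstack([cv2.resize(a,(400,300)),cv2.resize(b,(400,300))]))
p=np.load('jig.npy');K=[(-130,-15,129),(0,-100,81),(0,100,79)]
print((proj(d['wrist'],J(p,K))-[50,120])*[400/380,300/210],(proj(d['scene'],J(p,K))-[180,140])*[400/220,300/170])
```

```text
14.4 [ 0.46168793 -0.01275633  0.31021859] [ 0.65022268 -0.18382412 -0.55854837]
[[214.09376369  84.16866164]
 [156.68233508 191.41540975]
 [291.92997237 189.62421008]] [[185.33609488  82.04894339]
 [158.97937134 166.50992561]
 [280.75583394 141.39838602]]
```

View pics/w6.png

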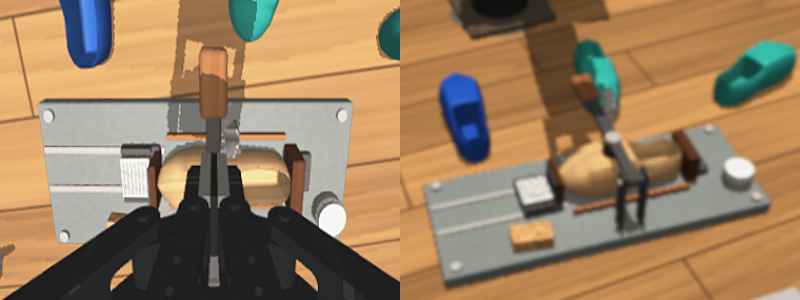

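The handle sits at its latched-level position: (214,84) in the wrist crop, predicted (214,84), and (182,86) in the scene crop, predicted (185,82). The upright and heel stop both touch the shoe, and the tin and cork block have not moved. Handing in.

```bash
python3 -c "
from plant import sign_off; print(sign_off())"
```

```text
the job is handed in; nothing more can be done
None
```

The shoe is home against the heel stop and clamped, and the job is handed in at about 14.4 s of the 58 s allowed. `sign_off` gives no verdict, so the results below rest on my own checks.

- **Tail stop:** I pressed the thumb plate fully down (fingertip at 43 mm) and slid the stop until about 12 N side force showed the shoe hard against the heel stop. I then lifted straight off so the plate could spring up. The upright's face measured within about 1 mm of its closed place.
- **Clamp:** I pressed the handle along its arc to the hard stop (fingertip at 121 mm, 21 N) and let it rise. It stayed down on its own, and both views put the handle at its latched height within a few pixels.
- **Bystanders:** The tin and cork block look unmoved in the last picture. The other shoe was outside that crop, but nothing went near it after the earlier views.
- **Not measured directly:** I could not read pad force, catch angle or plate height, so I inferred the pad force and catch from the arm staying latched, and the plate from the fingers having lifted clear.
- **Disagreements:** The first jig fit had corner errors of up to 4 px, and triangulating the thumb plate gave 42 mm (102 mm from one view pair) against the stated 50 mm. I used the stated height with the wrist view, and the contact heights then agreed. The first touch on the handle also came a few millimetres lower than I expected.

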